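Open-circuit zero with sprung test tweezers

TASK

The core tester needs its open-circuit zero: take the sprung test tweezers off their rest by the grip plates, squeeze them until their tips are as far apart as the two brass channels of the reference block, and lower the tips into the channels, left tip in left channel, right in right. Finish while still holding the tweezers like that, level and steady, the tips below the channel rims and standing free, not pressing on sides or bottom. Never squeeze the two tips together on each other, do not shift the channels, and leave the other things on the bench where they are.

Things in the scene. Friction and masses are not known exactly. Their poses are not given: they have to be found in the camera images.
- tweezers_grip (a point): Centre of the loose sprung test tweezers (60 g): midway between their two black grip plates, half-way up, 40 mm above the table at the start. x runs along the tweezers from tail to tips, y to their left, z up. Grip the plates' outer faces here from above, closing along y. Plates are 12 mm high, from 21 mm behind to 23 mm ahead of this point, outer faces 43 mm apart when relaxed.
- tweezers: Black hinge block at the tail of the tweezers (185 mm long, 12 mm high: two steel leaves spread forward from it, black grip plates, thin steel tips). Origin on its underside between the two hinges, which lie 5 mm either side of the middle; 96 mm behind and 6 mm below the grip point, same axes. A short rubber stub ends 33 mm behind the origin. Centre of mass near the rear edge of the grip plates.
- tip_left (a point): Centre of the left tweezers tip, 48 mm ahead of the grip point and at its height. The tip is 8 mm high and 4 mm thick sideways; it ends 7 mm ahead of this point and runs thin and straight for 14 mm behind it.
- tip_right (a point): The same point of the right tip. Tip centres are 39 mm apart when relaxed; squeezing brings them together.
- leaf_left (a joint): Squeeze q of the left leaf about its hinge, rad: 0 relaxed, 0.125 with the tips all but touching. Spring 24 N m/rad per leaf (14 N at the plates for q = 0.057). With both leaves at q: width over the grip plates = 43 mm - 192 mm x q, distance between tip centres = 39.4 mm - 288 mm x q. The plates' outer faces are parallel at q = 0.057 (plates 32 mm, tips 23 mm).
- leaf_right (a joint): Squeeze of the right leaf, as leaf_left.
- rest: Fixed rest under the tweezers: pale wooden base plate 165 x 60 x 6 mm, origin at the centre of its underside, x towards the tips. Two saddles, tops 34 mm above the table: 56 mm wide (along y) from x = +45 to +55 mm, and 34 mm wide from x = -65 to -51 mm. The grip point is near x = +21 mm, with only the base plate beneath it.
- block: Fixed reference block, origin at table height. x points away from its open front, y to its left. Two U-shaped brass channels side by side along y, open at the top and both ends, 18 mm long, 11 mm wide inside, walls 3 mm, floor 26 mm and rims 46 mm above the table, middles at x = 0. Base plate 8 mm high, x = -18 to +58 mm; grey housing to 58 mm high behind, x = +23 to +53 mm. Tips enter from above.
- slot_left (a point): Middle of the left channel, 36 mm above the table, 10 mm below its rims and 10 mm above its floor. Axes as the block.
- slot_right (a point): Middle of the right channel, likewise. This channel stands on a stiff slide: the distance between the two middles differs each time, from 18 to 28 mm.
- core: Bystander: bare wound-steel ring core, 84 mm outside, 56 mm inside, 20 mm high, lying flat; loose, not part of the job.
- varnish: Bystander: small closed jar, 42 mm across, 55 mm high; loose, not part of the job.
- marker: Bystander: black marker pen, 122 mm long, 12 mm thick, lying; loose, not part of the job.
- screwdriver: Bystander: screwdriver with grey handle, lying; loose, not part of the job.
- tape: Bystander: white roll of tape, 76 mm across, 18 mm high, lying flat; loose, not part of the job.
- ruler: Bystander: flat steel ruler, 200 x 20 x 3 mm; loose, not part of the job.
- weight_bar: Bystander: small dark steel bar, 70 x 30 x 20 mm; loose, not part of the job.
Not all that is in view belongs to the job. What is shaped like the tweezers but red is not meant. Leave any orange look-alike of the block alone.

How it is judged:
By the outcome, as a careful person would: the job done as asked, in the order asked, and still so for the second after the job is handed in, while the arm keeps its last pose, push and grip.
It also fails if it takes over 40 s, if anything falls off the work surface, if the arm or the gripper's body presses on something with over 40 N, if the wrist force passes 120 N, or if a joint passes its speed limit or range.

ROBOT

A 6-joint arm with a two-finger parallel gripper is mounted at the origin on the work surface. World frame = base frame: x ahead of the robot, y to its left, z up, the work surface at z = 0. Lengths are in mm, angles in rad, forces in N, time in s.
With the tool pointing down it reaches from about 350 to 875 mm from the base axis. Payload 4.2 kg.
Tool frame: the origin (TCP) lies between the finger pads; the fingertips stand 11 mm ahead of it and the grasp point (between the pads) lies 8 mm behind it; z points along the fingers, y is the direction in which the jaws open and shut (so a half turn about z gives the same grasp; the last joint's range is limited). The gripper opens to 85 mm and grips with 20 to 120 N. Pads are 22 mm wide; open, the fingers measure 114 mm over their backs; the gripper's body (76 mm by 85 mm) begins 54 mm behind the grasp point. The pads swing forward as they close: fully open they stand 13 mm farther back than shut.
Start: joints at [1.586, 0.385, 0.008, 0, -1.194, -0.259], TCP at [150.838, 606.504, 242.312] pointing down, gripper open.
Joint ranges: [-3.14, 3.14], [-1.21, 2.06], [-1.07, 1.41], [-3.16, 2.05], [-2.99, -0.16], [-3.1, 3.1]. Speed limits (rad/s): [2.79, 2.79, 3.14, 3.14, 3.14, 3.14].

INTERFACE

Orientations are given as a unit quaternion [x, y, z, w].
In Python, from bench import * gives the robot as it stands. The module is installed in compiled form; this text tells all that it offers.
- The arm moves only by the tool drive_tool, never from a script. Its argument "increments" is a list of rows, each a list of 3 entries, a list of its own where there are three numbers: the gripper command: -1 is shut, 1 is fully open, values between are in proportion, then the shift along the tool's x, y, z scaled (see below), then the turn about the tool's z scaled (see below). In form: [[hand, [tx, ty, tz], turn], ...]. A call has 1 to 20 rows; each row shifts and turns the commanded pose from where the row before left it, along the tool's axes as they then stand; what a row does not reach is not made up. The controller multiplies each number of a shift by 0.3 m and each number of a turn by 2 rad. A row lasts 1/8 s, in which the tool goes at most 62.5 mm and 10.7 degrees, less where a joint would pass 70% of its speed; a pose out of reach is approached as far as the arm can. A call with a number of a shift or a turn outside -1 to 1 is refused whole. A call with a gripper value outside its range is refused whole. The fingers move at their own pace and stop on an object; the grip force is fixed at half the most. Time passes only in rows, so rows that do not move let the fingers close. It gives the time, the measured TCP pose, the force and the opening at its end, in the units of the state.
- read_state(): the state, without advancing time (a new reading comes with each control period).
- get_image(name): name is "scene" or "top"; returns the picture (400x640x3 uint8, red, green, blue); there is no depth.
- calibration(name): a dict with "fovy" (degrees; the focal length in pixels is half the picture's height over the tangent of half this angle, whatever the lens; pixels are square), "cx", "cy" (the principal point, pixels), "k1" (the pictures are not rectified: a ray, as slopes to the right and down, at radius r is drawn at 1 + k1 r^2 times it, then the intrinsics apply), "R" (3x3) and "t" (3): a world point X has camera coordinates R X + t. Camera axes: x right, y down, z forward; pixel columns grow to the right and rows downward; lengths in mm; the calibration is good to about 2 mm. A picture is of the moment at which its call begins. calibration takes no time and is no camera call.
- job_done(): hands the job in, once; it reports no verdict.
The state is a dict: "clock": time; "joints": joint angles; "joint_vel": joint speeds; "joint_efforts": joint torques, N m; "position": TCP position; "ee_rot": TCP orientation; "contact_force": force on the tool from outside, world axes, zero at the start; "wrist_torque": the same for the moment, N m; "gripper_width": finger opening in mm.
Only numpy, scipy, OpenCV 4.12 (cv2) and the standard library are available. Lean on these libraries where they do the work, as an engineer would, in place of code of your own. Each camera call takes 0.05 s, during which the arm holds its last target.

## Working session

There is one attempt and no reset: what is moved stays moved. The work goes in short steps, Python scripts to look and compute and a tool call to move; the robot and the scene stay as the last step left them, time stands still between calls to the robot, and variables do not carry over. Pictures are saved under pics/ and viewed, and the job is handed in when it is done.

Besides the shell and the picture viewer there is one more tool, called after ">>>" as name(argument=value, ...) on one line, values as JSON. drive_tool: Moves the arm, as the interface text tells. Shifts and turns lie within -1 to 1; 1 stands for 0.3 m of shift or 2 rad of turn. Its arguments: {"type":"object","properties":{"increments":{"type":"array"}},"required":["increments"]}

```bash
mkdir -p pics; python3 - <<'E'
from bench import *
import cv2
for n in("scene","top"):
    im=get_image(n); cv2.imwrite(f"pics/{n}0.png",im[:,:,::-1]); c=calibration(n); print(n,c)
print(read_state())
E
```

```text
scene {'fovy': 47.3178467580719, 'cx': 313.34612573606194, 'cy': 190.2402289028815, 'k1': 0.0123480301077386, 'R': array([[-0.8414984 ,  0.54025744, -0.0015314 ],
       [ 0.30114522,  0.46670299, -0.83156471],
       [-0.44854431, -0.70022155, -0.55542576]]), 't': array([ 409.7303791 ,  -86.92517401, 1464.61087654])}
top {'fovy': 42.86830024980043, 'cx': 310.9319244859634, 'cy': 200.99300507589342, 'k1': -0.028431685197896683, 'R': array([[-0.02819261, -0.99959888,  0.00269356],
       [-0.99803255,  0.02799726, -0.05609977],
       [ 0.05600185, -0.00426986, -0.99842153]]), 't': array([  -5.98410188,  488.45212529, 1641.33100012])}
{'clock': 0.1, 'joints': array([ 1.58560926e+00,  3.85534382e-01,  6.77531310e-03, -4.52733184e-04,
       -1.19399532e+00, -2.58600568e-01]), 'joint_vel': array([-0.0004812 , -0.00074137,  0.00277375,  0.0010766 , -0.00182441,
        0.00186145]), 'joint_efforts': array([-8.93215001e-04, -3.93321884e+01,  1.88928992e+01,  4.19800177e+00,
       -2.59951696e-03,  8.51341984e-07]), 'position': array([150.71879505, 606.04856876, 241.30029699]), 'ee_rot': array([ 9.92569489e-01, -1.21675004e-01, -7.50175871e-05,  9.98572820e-04]), 'contact_force': array([ 0.52115403, -0.55479414,  0.51755314]), 'wrist_torque': array([-0.01924011,  0.05588904,  0.01272682]), 'gripper_width': 85.30547881821562}
```

View pics/scene0.png

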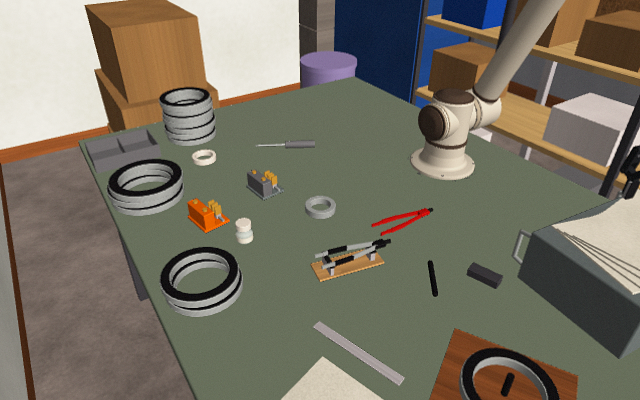

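View pics/top0.png

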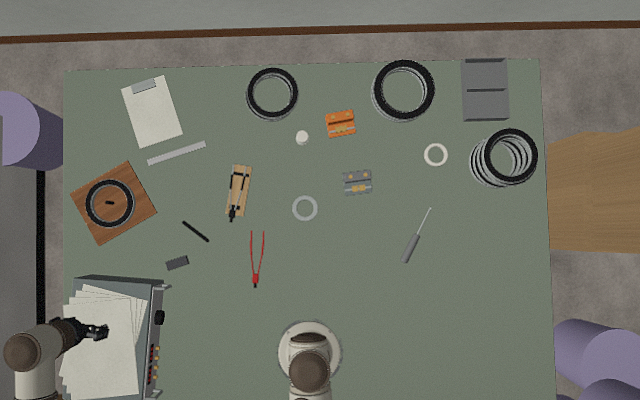

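```bash
cat > h.py <<'E'
import numpy as np, cv2
from bench import *
def K(c):
    f=200/np.tan(np.radians(c['fovy']/2)); return f
def proj(n,X):
    c=calibration(n);p=np.asarray(c['R'])@np.asarray(X,float)+c['t'];s=p[:2]/p[2];s=s*(1+c['k1']*(s@s));return s*K(c)+[c['cx'],c['cy']]
def ray(n,uv):
    c=calibration(n);d=(np.asarray(uv,float)-[c['cx'],c['cy']])/K(c);s=d.copy()
    for _ in range(20): s=d/(1+c['k1']*(s@s))
    R=np.asarray(c['R']);return -R.T@c['t'],R.T@np.array([s[0],s[1],1])
def onz(n,uv,z):
    o,d=ray(n,uv);return o+d*(z-o[2])/d[2]
def tri(uvs,uvt):
    o1,d1=ray('scene',uvs);o2,d2=ray('top',uvt)
    A=np.stack([d1,-d2],1);k=np.linalg.lstsq(A,o2-o1,rcond=None)[0]
    a=o1+d1*k[0];b=o2+d2*k[1];return (a+b)/2,np.linalg.norm(a-b)
E
python3 - <<'E'
from h import *
print(proj('top',[150,606,242]),proj('scene',[150,606,242]),proj('top',[0,0,0]))
s=cv2.imread('pics/scene0.png');t=cv2.imread('pics/top0.png')
def crop(im,x,y,w,h,k,fn): cv2.imwrite(fn,cv2.resize(im[y:y+h,x:x+w],None,fx=k,fy=k,interpolation=cv2.INTER_CUBIC))
crop(t,215,155,50,70,8,'pics/c1.png');crop(t,335,160,45,45,12,'pics/c2.png')
crop(s,300,225,100,65,8,'pics/c3.png');crop(s,238,160,55,45,12,'pics/c4.png')
E
```

```text
[ 89.49522284 324.11922104] [647.88754265 212.06511728] [309.07922183 352.21980045]
```

View pics/c1.png

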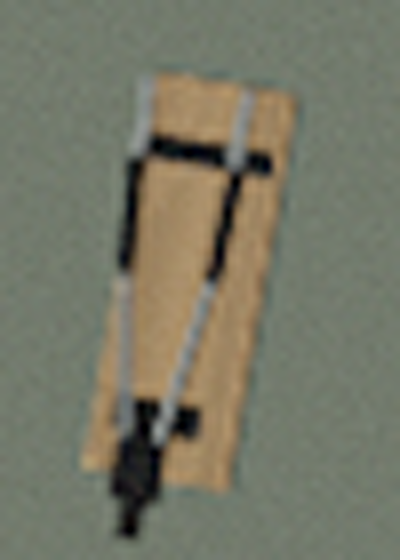

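View pics/c2.png

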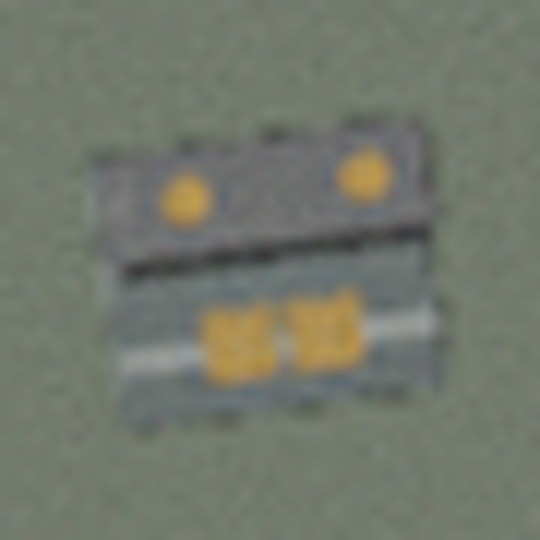

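View pics/c3.png

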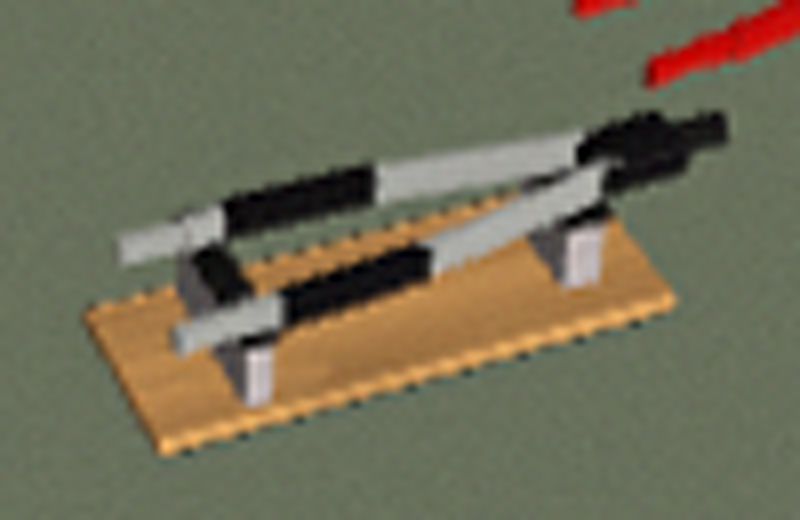

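View pics/c4.png

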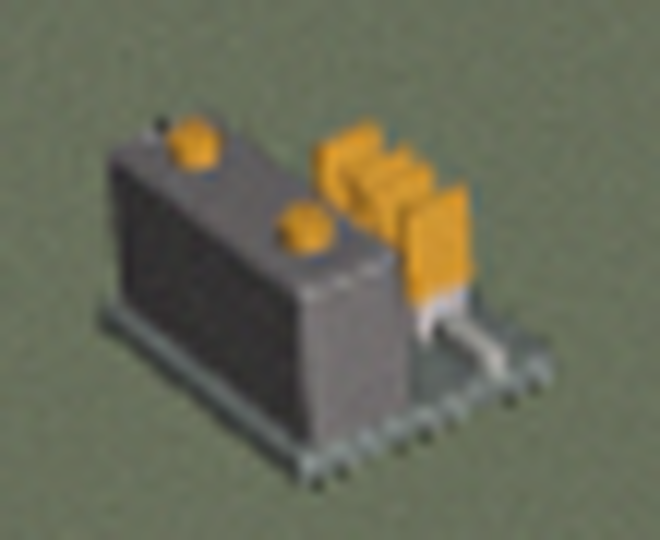

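```bash
cat > m1.py <<'E'
from h import *
t=np.mean([get_image('top').astype(float) for _ in range(8)],0); s=np.mean([get_image('scene').astype(float) for _ in range(4)],0)
np.save('t.npy',t);np.save('s.npy',s)
np.set_printoptions(linewidth=220,precision=0,suppress=True)
print(t[160:226,224:256,2].astype(int))
for n in('top','scene'):
    c=calibration(n);print(-np.asarray(c['R']).T@c['t'])
E
python3 m1.py
python3 - <<'E'
import sys;sys.path.insert(0,'.')
import numpy as np
t=np.load('t.npy');np.set_printoptions(linewidth=220)
print((t[168:196,342:374,0]-t[168:196,342:374,2]).astype(int))
E
```

```text
[[108 109 108 ... 109 108 109]
 [109 108 109 ... 109 108 108]
 [108 109 107 ... 108 111 108]
 ...
 [109 107 109 ... 108 109 109]
 [109 108 108 ... 109 109 109]
 [109 108 107 ... 107 107 110]]
[ 395.  -13. 1666.]
[1028.  845.  742.]
[[  5   6   6   4   5   6   5   5   5   6   5   5   6   5   5   6   5   4   5   6   5   6   5   6   6   6   5   6   5   5   6   5]
 [  5   5   5   5   5   5   4   6   5   6   6   5   5   5   5   5   6   5   4   5   6   4   5   5   5   4   4   3   5   6   5   5]
 [  5   5   5   5   5   5   5   6   5   6   4   6   6   6   5   4   4   5   4   2   2   1   0   1   0   0   0   0   3   5   5   5]
 [  5   7   6   5   5   6   6   5   5   4   4   4   2   3   1   0   0   0   0  -2  -1  -2  -4  -6  -4  -3  -1  -1   1   4   5   4]
 [  6   4   3   3   3   4   3   2   0   0   0   1   0   0   0  -1   0  -1  -1  -1  -2  -7  11  35  22   0  -2   0   0   6   5   5]
 [  0  -1   0  -1   0  -1  -2  -4  -5  -5  -2  -1   0   0   0   0   0  -1   0  -2  -5  21  62  86  78  26  -5  -1   1   5   6   5]
 [ -2  -4  -1   0  -1  -2  -6  12  35  23   0  -2   0   0   1   0   0   0  -1   0 
[... 2100 characters left out ...]
 55  34   2  -7  -6  -4  -5  -4  -6   2   6]
 [  5   6   1   0  -3  -3  -2  -3  -6 -14  38  77  68  52  43  28   0   5  13   3  -3 -11 -12  -9  -7  -5  -6  -5  -5  -6   2   6]
 [  6   6   2  -2  -5  -4  -3  -5  -6  -9   2   9   3  -8 -15 -12 -10 -10 -10 -10  -9  -8  -6  -4  -3  -2  -1   0   0   1   4   6]
 [  4   6   2  -3  -6  -5  -5  -4  -5  -5  -9 -11  -9  -9  -8  -6  -3  -3  -3  -2  -1   1   1   3   4   4   5   6   6   6   4   5]
 [  4   6   4  -3  -6  -7  -7  -7  -4  -2  -3  -4  -2  -1   0   1   2   4   4   5   6   6   6   5   5   6   5   4   5   5   5   5]
 [  5   6   5   1  -2  -1   0   2   2   4   5   5   5   7   6   6   5   6   5   6   6   6   4   6   6   4   5   5   5   5   5   5]]
```

```bash
cat > m2.py <<'E'
from h import *
t=np.load('t.npy');br=np.clip(t[:,:,0]-t[:,:,2],0,None)
def cen(r0,r1,c0,c1):
    w=np.where(br[r0:r1,c0:c1]>4,br[r0:r1,c0:c1],0);m=cv2.moments(w);return np.array([m['m10']/m['m00']+c0,m['m01']/m['m00']+r0])
a=cen(173,180,347,354);b=cen(171,178,362,369);print(a,b)
A=onz('top',a,60);B=onz('top',b,60);u=(A-B)[:2];yaw=np.arctan2(-u[0],u[1]);print(A,B,np.hypot(*u),'block yaw',yaw)
L=onz('top',cen(184,194,350,358.0.__int__()),46);R=onz('top',cen(183,193,358,367),46);v=(L-R)[:2];print(L,R,np.hypot(*v),np.arctan2(-v[0],v[1]))
def rect(o,yaw,z,xr,yr,step,img):
    ex=np.array([np.cos(yaw),np.sin(yaw),0]);ey=np.array([-ex[1],ex[0],0])
    xs=np.arange(xr[0],xr[1],step);ys=np.arange(yr[0],yr[1],step)
    P=np.array([[proj('top',[o[0],o[1],z]+x*ex+y*ey) for y in ys] for x in xs],np.float32)
    return xs,ys,cv2.remap(img.astype(np.float32),P[...,0],P[...,1],cv2.INTER_CUBIC)
if __name__=='__main__':
    o=(L+R)/2
    xs,ys,I=rect(o,yaw,46,(-15,15),(-30,30),.5,br)
    for x in range(-8,9,2):
        p=I[np.abs(xs-x)<1].mean(0);c=[]
        for i in range(len(p)-1):
            if (p[i]-45)*(p[i+1]-45)<0: c.append(round(ys[i]+.5*(45-p[i])/(p[i+1]-p[i]),2))
        print(x,c)
    p=I[np.abs(xs)<5].mean(0);print([(y,int(q)) for y,q in zip(ys,p)][20:-20:1])
    q=I[:,(np.abs(np.abs(ys)-11)<5)].mean(1);print([(x,int(k)) for x,k in zip(xs,q)][::2])
E
sed -i 's/358.0.__int__()/358/' m2.py; python3 m2.py
```

```text
[350.06966338 176.23268585] [364.97854624 174.21473354]
[ 560.54633527 -145.66441492   60.        ] [ 565.65939573 -193.13581065   60.        ] 47.74596107941311 block yaw 0.10729460469819029
[ 523.23309926 -159.54747968   46.        ] [ 525.61541308 -182.23571189   46.        ] 22.812963420966334 0.10461881325356183Traceback (most recent call last):
  File "m2.py", line 15, in <module>
    xs,ys,I=rect(o,yaw,46,(-15,15),(-30,30),.5,br)
            ~~~~^^^^^^^^^^^^^^^^^^^^^^^^^^^^^^^^^^
  File "m2.py", line 11, in rect
    P=np.array([[proj('top',[o[0],o[1],z]+x*ex+y*ey) for y in ys] for x in xs],np.float32)
                 ~~~~^^^^^^^^^^^^^^^^^^^^^^^^^^^^^^^
  File "h.py", line 6, in proj
    c=calibration(n);p=np.asarray(c['R'])@np.asarray(X,float)+c['t'];s=p[:2]/p[2];s=s*(1+c['k1']*(s@s));return s*K(c)+[c['cx'],c['cy']]
ValueError: time passes only in moves, steps and waits
```

```bash
sed -i '2a _c={n:calibration(n) for n in ("scene","top")}\ncalibration=lambda n:_c[n]' h.py; python3 m2.py
```

```text
[350.06966338 176.23268585] [364.97854624 174.21473354]
[ 560.54633527 -145.66441492   60.        ] [ 565.65939573 -193.13581065   60.        ] 47.74596107941311 block yaw 0.10729460469819029
[ 523.23309926 -159.54747968   46.        ] [ 525.61541308 -182.23571189   46.        ] 22.812963420966334 0.10461881325356183
-8 [np.float64(-19.86), np.float64(-3.12), np.float64(3.01), np.float64(19.88)]
-6 [np.float64(-21.32), np.float64(-2.42), np.float64(1.83), np.float64(20.46)]
-4 [np.float64(-21.63), np.float64(-2.28), np.float64(1.57), np.float64(20.54)]
-2 [np.float64(-21.62), np.float64(-2.24), np.float64(1.58), np.float64(20.47)]
0 [np.float64(-21.46), np.float64(-2.05), np.float64(1.76), np.float64(20.62)]
2 [np.float64(-21.44), np.float64(-1.8), np.float64(1.7), np.float64(20.74)]
4 [np.float64(-21.61), np.float64(-0.76), np.float64(0.45), np.float64(20.69)]
6 [np.float64(-21.76), np.float64(20.32)]
8 [np.float64(-21.38), np.float64(-1.98), np.float64(1.03), np.float64(19.58)]
[(np.float64(-20.0), 77), (np.float64(-19.5), 86), (np.float64(-19.0), 93), (np.float64(-18.5), 97), (np.
[... 1827 characters left out ...]
64(-15.0), 0), (np.float64(-14.0), -3), (np.float64(-13.0), -4), (np.float64(-12.0), 2), (np.float64(-11.0), 17), (np.float64(-10.0), 36), (np.float64(-9.0), 57), (np.float64(-8.0), 76), (np.float64(-7.0), 88), (np.float64(-6.0), 95), (np.float64(-5.0), 98), (np.float64(-4.0), 96), (np.float64(-3.0), 92), (np.float64(-2.0), 90), (np.float64(-1.0), 89), (np.float64(0.0), 89), (np.float64(1.0), 90), (np.float64(2.0), 93), (np.float64(3.0), 95), (np.float64(4.0), 94), (np.float64(5.0), 92), (np.float64(6.0), 87), (np.float64(7.0), 76), (np.float64(8.0), 59), (np.float64(9.0), 41), (np.float64(10.0), 23), (np.float64(11.0), 8), (np.float64(12.0), 2), (np.float64(13.0), 0), (np.float64(14.0), 0)]
```

```bash
cat > m3.py <<'E'
from m2 import *
B=t[:,:,2]
hb=onz('top',[215+146/8,155+432/8],46);tp=onz('top',[215+196/8,155+81/8],46)
u=(tp-hb)[:2];yaw=np.arctan2(u[1],u[0]);print(hb,tp,yaw)
xs,ys,I=rect(tp,yaw,46,(-160,20),(-45,45),.5,B)
cv2.imwrite('pics/rt.png',cv2.resize(np.clip(I,0,255).astype(np.uint8),None,fx=2,fy=2)[::-1,::-1])
for x in range(-150,14,5):
    p=I[np.abs(xs-x)<1.1].mean(0)
    d=np.clip(100-10-p,0,None);b=np.clip(p-112,0,None)
    out=[]
    for nm,w in(('dark',d),('bright',b)):
        n,l,st,_=cv2.connectedComponentsWithStats((w>5).astype(np.uint8)[None])
        for k in range(1,n):
            m=l[0]==k
            if w[m].sum()>50: out.append((nm,round((w[m]*ys[m]).sum()/w[m].sum(),2),round(w[m].sum()/2/60,1)))
    print(x,out)
E
python3 m3.py
```

```text
[350.06966338 176.23268585] [364.97854624 174.21473354]
[ 560.54633527 -145.66441492   60.        ] [ 565.65939573 -193.13581065   60.        ] 47.74596107941311 block yaw 0.10729460469819029
[ 523.23309926 -159.54747968   46.        ] [ 525.61541308 -182.23571189   46.        ] 22.812963420966334 0.10461881325356183
[467.69582605 228.32863677  46.        ] [607.56316215 205.60076276  46.        ] -0.1610879472778683
-150 [('dark', np.float64(2.87), np.float32(20.5))]
-145 [('dark', np.float64(3.04), np.float32(13.9))]
-140 [('dark', np.float64(-12.92), np.float32(7.8)), ('dark', np.float64(3.05), np.float32(8.3)), ('bright', np.float64(-3.64), np.float32(2.0))]
-135 [('dark', np.float64(-13.54), np.float32(10.9)), ('dark', np.float64(3.07), np.float32(9.1)), ('dark', np.float64(16.25), np.float32(0.7)), ('bright', np.float64(-4.73), np.float32(0.6))]
-130 [('dark', np.float64(-14.0), np.float32(9.4)), ('dark', np.float64(2.82), np.float32(11.2)), ('bright', np.float64(-5.59), np.float32(1.9))]
-125 [('bright', np.float64(-5.8), np.float32(1.3))]
-120 [('bright', np.float64(-6.74), n
[... 1963 characters left out ...]
rk', np.float64(-27.54), np.float32(9.2)), ('dark', np.float64(1.65), np.float32(32.2)), ('bright', np.float64(-18.09), np.float32(1.9)), ('bright', np.float64(21.52), np.float32(2.4))]
-20 [('dark', np.float64(13.64), np.float32(0.6)), ('bright', np.float64(-18.24), np.float32(2.0)), ('bright', np.float64(20.58), np.float32(2.7))]
-15 [('bright', np.float64(-17.85), np.float32(2.3)), ('bright', np.float64(20.64), np.float32(2.6))]
-10 [('bright', np.float64(-18.25), np.float32(1.8)), ('bright', np.float64(21.26), np.float32(1.7))]
-5 [('bright', np.float64(-19.18), np.float32(2.0)), ('bright', np.float64(21.12), np.float32(2.7))]
0 [('bright', np.float64(21.63), np.float32(0.9))]
5 []
10 []
```

View pics/rt.png

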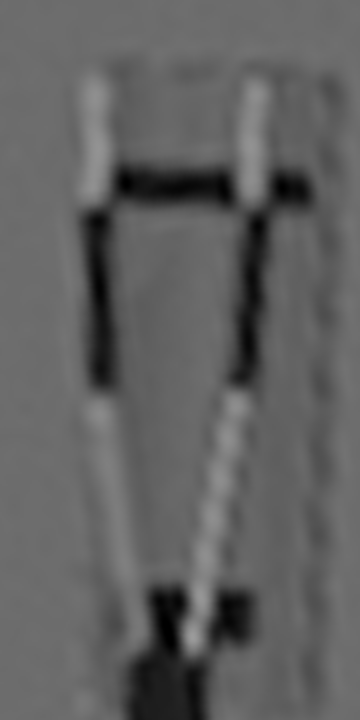

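```bash
python3 - <<'E'
from h import *
g=np.array([553.1,216.1,0]);yaw=-.178
ex=np.array([np.cos(yaw),np.sin(yaw),0]);ey=np.array([-ex[1],ex[0],0]);ez=np.array([0,0,1.])
s=cv2.imread('pics/scene0.png');t=cv2.imread('pics/top0.png')
S=cv2.resize(s[225:290,300:400],None,fx=8,fy=8,interpolation=cv2.INTER_CUBIC);T=cv2.resize(t[155:225,215:265],None,fx=8,fy=8,interpolation=cv2.INTER_CUBIC)
for x,y,z in[(55,21.5,44),(55,-21.5,44),(-129,0,43),(23,22.7,46),(-21,20.2,46),(23,-22.7,46),(-21,-20.2,46)]:
    P=g+x*ex+y*ey+z*ez
    a=((proj('scene',P)-[300,225]+.5)*8).astype(int);b=((proj('top',P)-[215,155]+.5)*8).astype(int)
    cv2.circle(S,tuple(map(int,a)),3,(0,255,0),-1);cv2.circle(T,tuple(map(int,b)),3,(0,255,0),-1)
cv2.imwrite('pics/ck.png',np.hstack([S,cv2.resize(T,(371,520))])[:, :1171][:, 371-371:]);cv2.imwrite('pics/ckS.png',S);cv2.imwrite('pics/ckT.png',T)
E
```

```text
(no output)
```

View pics/ckS.png

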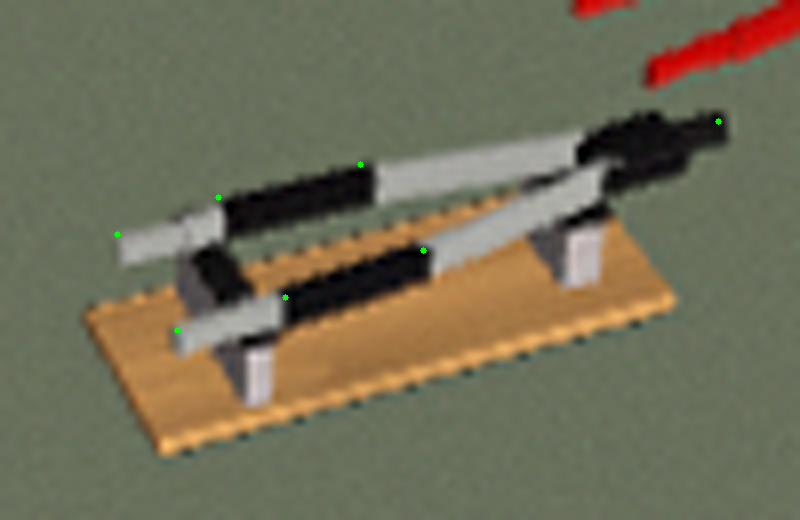

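View pics/ckT.png

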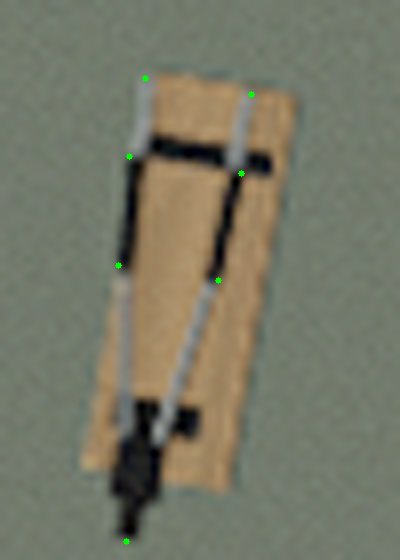

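Named candidates: the black/steel tweezers at top (238,193) fit, while the red pair at (256,258) is the decoy. The grey block at (357,183) fits, while the orange one at (340,123) is the decoy. Both crops confirm this, and the projected points land on the tweezers in both views.

>>> drive_tool(increments=[[1,[0,0,0],-0.033],[1,[0,0,0],0]])

```text
clock: 0.95
position: [150.9, 606.5, 242.3]
ee_rot: [0.996, -0.089, 0.0, -0.0]
contact_force: [-0.1, 0.4, -0.8]
gripper_width: 85.9
```

```bash
cat > go.py <<'E'
from h import *
import sys
from scipy.spatial.transform import Rotation as Ro
def go(tx,ty,tz,yaw,verbose=1):
    s=read_state();R=Ro.from_quat(s['ee_rot']).as_matrix();p=s['position']
    cy=np.arctan2(R[1,0],R[0,0]);d=R.T@(np.array([tx,ty,tz])-p)
    print('pos',p.round(1),'yaw',round(cy,4),'tilt',R[:2,2].round(4),'F',s['contact_force'].round(1),'M',s['wrist_torque'].round(2),'w',round(s['gripper_width'],2),'t',s['clock'])
    print('d tool mm',d.round(1),'units',(d/300).round(4),'turn',round(-(yaw-cy)/2,4))
if __name__=='__main__': go(*map(float,sys.argv[1:5]))
E
python3 go.py 553.1 216.1 120 -0.178
```

```text
pos [150.9 606.5 242.3] yaw -0.1786 tilt [0. 0.] F [-0.1  0.4 -0.8] M [-0.01  0.01  0.04] w 85.91 t 0.95
d tool mm [465.2 312.8 122.3] units [1.5506 1.0425 0.4078] turn -0.0003
```

>>> drive_tool(increments=[[1,[0.129,0.087,0],0],[1,[0.129,0.087,0],0],[1,[0.129,0.087,0],0],[1,[0.129,0.087,0],0],[1,[0.129,0.087,0],0],[1,[0.129,0.087,0],0],[1,[0.129,0.087,0],0],[1,[0.129,0.087,0],0],[1,[0.129,0.087,0],0],[1,[0.129,0.087,0],0],[1,[0.129,0.087,0],0],[1,[0.129,0.087,0],0],[1,[0,0,0.1],0],[1,[0,0,0.1],0],[1,[0,0,0.1],0],[1,[0,0,0],0],[1,[0,0,0],0]])

```text
clock: 3.08
position: [553.3, 216.5, 153.6]
ee_rot: [0.996, -0.089, 0.001, -0.0]
contact_force: [0.3, 0.4, -0.2]
gripper_width: 85.5
```

```bash
python3 go.py 553.1 216.1 32 -0.178; python3 - <<'E'
from h import *
for n in("scene","top"):
    im=get_image(n)[:,:,::-1]
    im=im[180:300,280:420] if n=='scene' else im[140:260,180:300]
    cv2.imwrite(f"pics/{n}1.png",cv2.resize(im,None,fx=5,fy=5,interpolation=cv2.INTER_CUBIC))
E
```

```text
pos [553.3 216.5 153.6] yaw -0.1777 tilt [0.002  0.0007] F [ 0.3  0.4 -0.2] M [-0.04 -0.07  0.02] w 85.52 t 3.075
d tool mm [ -0.4   0.6 121.6] units [-0.0013  0.002   0.4054] turn 0.0001
```

View pics/scene1.png

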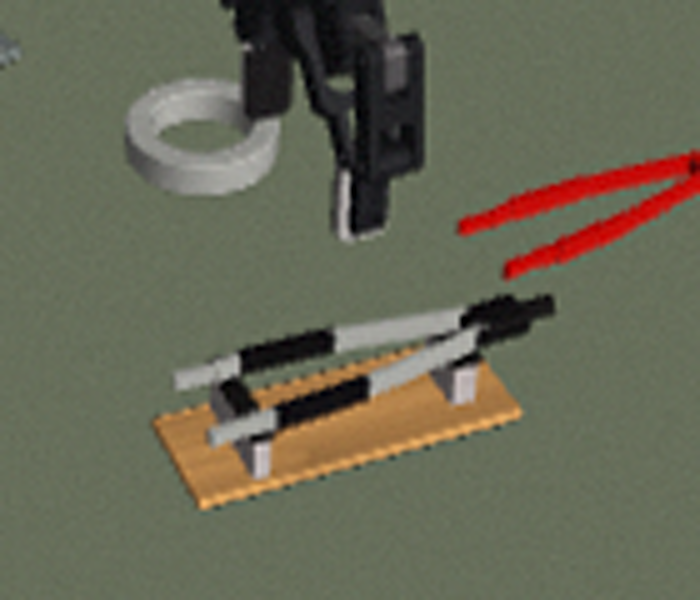

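View pics/top1.png

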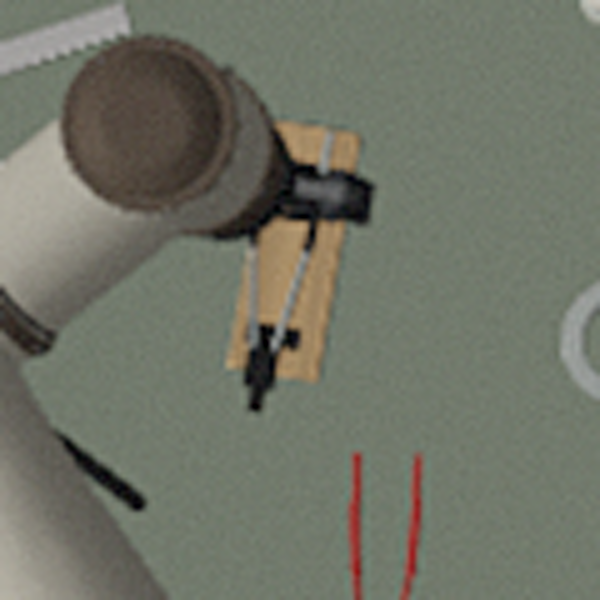

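```bash
python3 - <<'E'
from h import *
for z in (140,150,160): print(z,proj('scene',[561.8,263.5,z]))
E
```

```text
140 [351.35883529 232.91101821]
150 [351.57424466 229.14251377]
160 [351.79226013 225.32963119]
```

>>> drive_tool(increments=[[1,[-0.001,0.002,0.1],0],[1,[0,0,0.1],0],[1,[0,0,0.08],0],[1,[0,0,0.07],0],[1,[0,0,0.062],0],[1,[0,0,0],0],[1,[0,0,0],0]])

```text
clock: 4.05
position: [553.1, 216.2, 30.1]
ee_rot: [0.996, -0.089, 0.001, -0.001]
contact_force: [0.0, -0.7, 0.4]
gripper_width: 85.8
```

```bash
python3 go.py 553.1 216.1 30 -0.178
```

```text
pos [553.1 216.2  30.1] yaw -0.1774 tilt [0.0023 0.0013] F [ 0.  -0.7  0.4] M [-0.04  0.03 -0.01] w 85.75 t 4.05
d tool mm [0.1 0.1 0.1] units [0.0002 0.0003 0.0005] turn 0.0003
```

>>> drive_tool(increments=[[0.5,[0,0,0],0],[0.2,[0,0,0],0],[0.1,[0,0,0],0],[0.1,[0,0,0],0],[0.1,[0,0,0],0]])

```text
clock: 4.68
position: [552.1, 215.6, 28.7]
ee_rot: [0.996, -0.089, -0.0, 0.0]
contact_force: [-0.5, -0.8, -0.6]
gripper_width: 47.0
```

>>> drive_tool(increments=[[0.02,[0,0,0],0],[-0.02,[0,0,0],0],[-0.06,[0,0,0],0],[-0.06,[0,0,0],0]])

```text
clock: 5.18
position: [552.5, 215.8, 29.1]
ee_rot: [0.996, -0.089, 0.0, -0.0]
contact_force: [0.5, 0.6, 4.1]
gripper_width: 40.2
```

```bash
python3 go.py 553.1 216.1 30 -0.178
```

```text
pos [552.5 215.8  29.1] yaw -0.1775 tilt [0.0008 0.0003] F [0.5 0.6 4.1] M [-0.03 -0.04  0.04] w 40.25 t 5.175
d tool mm [ 0.6 -0.5 -0.9] units [ 0.0019 -0.0015 -0.0029] turn 0.0003
```

>>> drive_tool(increments=[[-0.1,[0,0,-0.003],0],[-0.14,[0,0,-0.003],0],[-0.18,[0,0,-0.003],0],[-0.22,[0,0,-0.002],0],[-0.25,[0,0,-0.002],0],[-0.25,[0,0,0],0],[-0.25,[0,0,0],0]])

```text
clock: 6.05
position: [552.1, 215.6, 32.6]
ee_rot: [0.996, -0.089, -0.0, -0.0]
contact_force: [-0.3, 0.5, -0.5]
gripper_width: 32.2
```

```bash
python3 go.py 553.1 216.1 30 -0.178
```

```text
pos [552.1 215.6  32.6] yaw -0.1778 tilt [-0.  0.] F [-0.3  0.5 -0.5] M [ 0.04 -0.05 -0.02] w 32.21 t 6.05
d tool mm [ 0.9 -0.7  2.6] units [ 0.0029 -0.0023  0.0087] turn 0.0001
```

>>> drive_tool(increments=[[-0.25,[0,0,-0.01],0],[-0.25,[0,0,-0.02],0],[-0.25,[0,0,-0.04],0],[-0.25,[0,0,-0.06],0],[-0.25,[0,0,-0.06],0],[-0.25,[0,0,-0.06],0],[-0.25,[0,0,-0.04],0],[-0.25,[0,0,-0.02],0],[-0.25,[0,0,0],0],[-0.25,[0,0,0],0]])

```text
clock: 7.3
position: [551.7, 215.3, 124.9]
ee_rot: [0.996, -0.089, -0.001, 0.0]
contact_force: [0.1, 0.2, 0.0]
gripper_width: 32.5
```

```bash
python3 go.py 553.1 216.1 30 -0.178; python3 - <<'E'
from h import *
for n in("scene","top"):
    im=get_image(n)[:,:,::-1]
    im=im[170:290,280:420] if n=='scene' else im[140:260,180:300]
    cv2.imwrite(f"pics/{n}2.png",cv2.resize(im,None,fx=5,fy=5,interpolation=cv2.INTER_CUBIC))
E
```

```text
pos [551.7 215.3 124.9] yaw -0.178 tilt [-0.0012 -0.0007] F [0.1 0.2 0. ] M [ 0.04  0.01 -0.01] w 32.5 t 7.3
d tool mm [ 1.3 -1.1 94.9] units [ 0.0043 -0.0036  0.3164] turn 0.0
```

View pics/scene2.png

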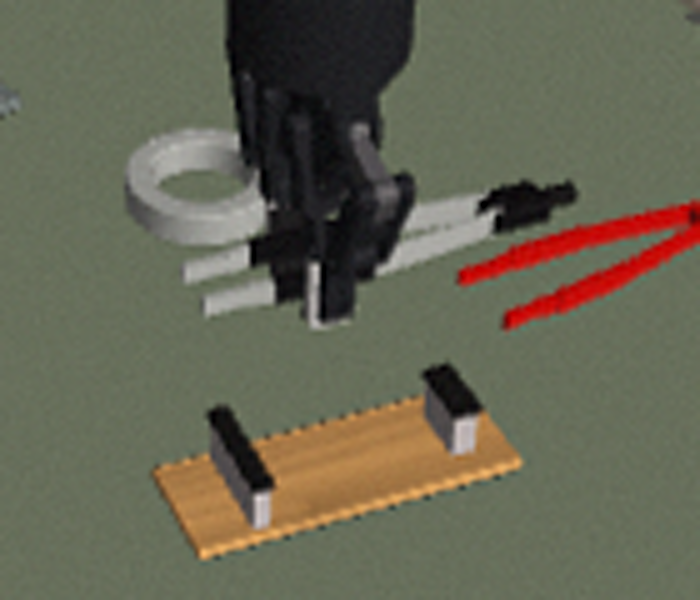

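View pics/top2.png

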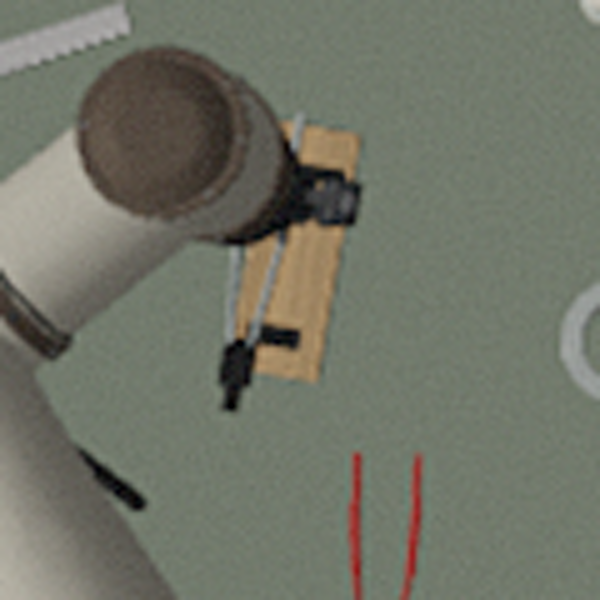

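>>> drive_tool(increments=[[-0.25,[0,0,0],-0.0475],[-0.25,[0,0,0],-0.0475],[-0.25,[0,0,0],-0.0475],[-0.25,[0,0,0],0],[-0.25,[0,0,0],0]])

```text
clock: 8.02
position: [552.0, 215.5, 125.3]
ee_rot: [0.999, 0.053, -0.0, 0.0]
contact_force: [-0.1, -0.0, -1.7]
gripper_width: 32.4
```

```bash
python3 go.py 477.2 -177.4 125 0.107
```

```text
pos [552.  215.5 125.3] yaw 0.1059 tilt [-0.0004 -0.0003] F [-0.1 -0.  -1.7] M [-0.02 -0.05  0.01] w 32.44 t 8.025
d tool mm [-115.9  382.8    0.5] units [-0.3864  1.276   0.0015] turn -0.0006
```

>>> drive_tool(increments=[[-0.25,[-0.012,0.04,0],0],[-0.25,[-0.024,0.08,0],0],[-0.25,[-0.0345,0.114,0],0],[-0.25,[-0.0345,0.114,0],0],[-0.25,[-0.0345,0.114,0],0],[-0.25,[-0.0345,0.114,0],0],[-0.25,[-0.0345,0.114,0],0],[-0.25,[-0.0345,0.114,0],0],[-0.25,[-0.0345,0.114,0],0],[-0.25,[-0.0345,0.114,0],0],[-0.25,[-0.0345,0.114,0],0],[-0.25,[-0.024,0.08,0],0],[-0.25,[-0.012,0.04,0],0],[-0.25,[-0.004,0.01,0.0],0],[-0.25,[0,0,0],0],[-0.25,[0,0,0],0],[-0.25,[0,0,0],0]])

```text
clock: 10.15
position: [478.0, -176.9, 125.6]
ee_rot: [0.999, 0.054, 0.0, -0.0]
contact_force: [0.2, -0.3, -0.7]
gripper_width: 32.7
```

```bash
cat > look.py <<'E'
from h import *
import sys
k=sys.argv[1]
for n in("scene","top"):
    a=np.mean([get_image(n).astype(float) for _ in range(4)],0);np.save(f'{n}_{k}.npy',a);im=a[:,:,::-1].astype(np.uint8)
    im=im[120:210,200:300] if n=='scene' else im[160:240,315:415]
    cv2.imwrite(f"pics/{n}_{k}.png",cv2.resize(im,None,fx=7,fy=6.6 if 0 else 7,interpolation=cv2.INTER_CUBIC)[:600])
E
python3 go.py 477.2 -177.4 70 0.107; python3 look.py 3
```

```text
pos [ 478.  -176.9  125.6] yaw 0.1083 tilt [0. 0.] F [ 0.2 -0.3 -0.7] M [-0.   -0.01 -0.01] w 32.67 t 10.15
d tool mm [-0.8  0.5 55.6] units [-0.0028  0.0015  0.1854] turn 0.0006
```

View pics/scene_3.png

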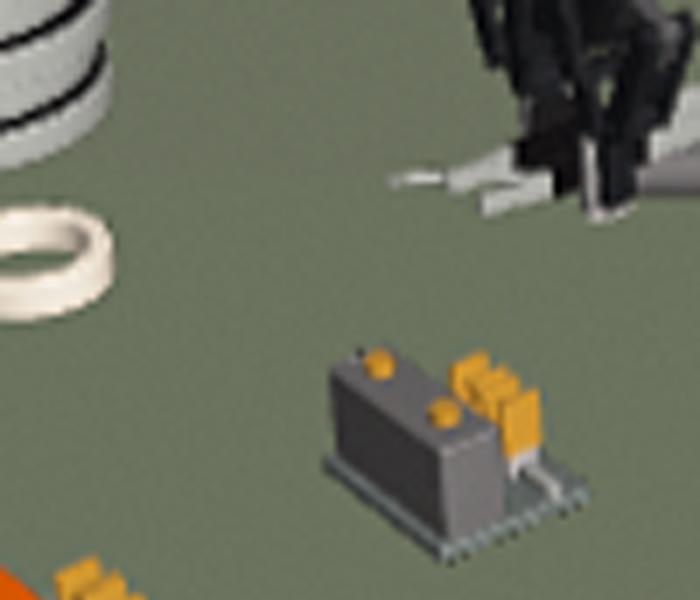

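View pics/top_3.png

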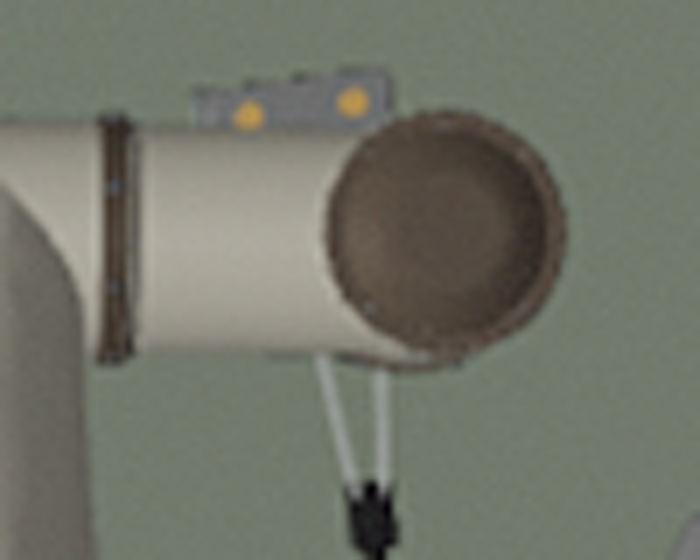

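```bash
cat > pt.py <<'E'
from h import *
import sys
k=sys.argv[1];gx,gy,gz,yaw,d=map(float,sys.argv[2:7])
ex=np.array([np.cos(yaw),np.sin(yaw),0]);ey=np.array([-ex[1],ex[0],0])
im=cv2.cvtColor(np.load(f'scene_{k}.npy').astype(np.uint8)[:,:,::-1],cv2.COLOR_RGB2BGR)[:,:,::-1]
im=np.load(f'scene_{k}.npy')[:,:,::-1].astype(np.uint8)
x0,y0=235,130;S=cv2.resize(im[y0:y0+75,x0:x0+75],None,fx=8,fy=8,interpolation=cv2.INTER_CUBIC)
def dot(P,c):
    a=((proj('scene',P)-[x0,y0]+.5)*8).astype(int);cv2.circle(S,tuple(map(int,a)),2,c,-1)
g=np.array([gx,gy,gz])
for s in(1,-1):
  for zz in(4,-4):
    dot(g+55*ex+(s*d/2)*ey+[0,0,zz],(0,255,0))
    dot(g+34*ex+(s*d/2+2)*ey+[0,0,zz],(0,0,255))
# channel rims
M=np.array([524.9,-172.25,46]);b=.107;bx=np.array([np.cos(b),np.sin(b),0]);by=np.array([-bx[1],bx[0],0])
for s in(1,-1):
  for x in(-9,9):
    for y in(-8.5,8.5): dot(M+x*bx+(s*11.5+y)*by,(255,0,0))
cv2.imwrite(f'pics/pt_{k}.png',S)
E
python3 pt.py 3 477.6 -177.1 133 0.1075 23
```

View pics/pt_3.png

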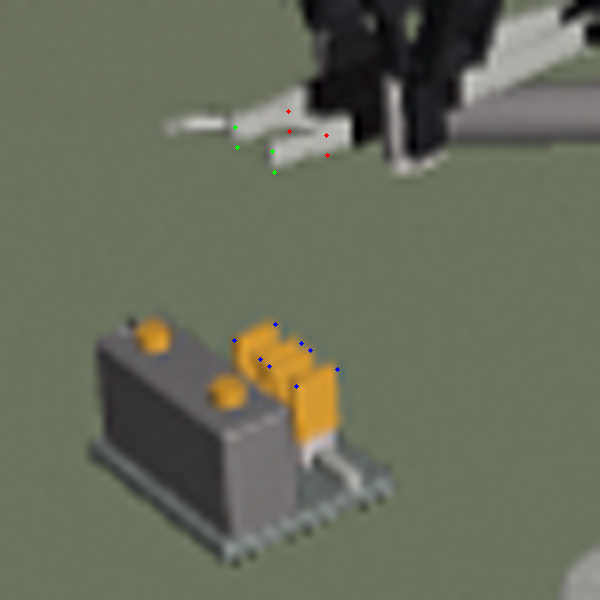

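>>> drive_tool(increments=[[-0.25,[0,0,0.05],0],[-0.25,[0,0,0.06],0],[-0.25,[0,0,0.06],0],[-0.25,[0,0,0.05],0],[-0.25,[0,0,0.01],0],[-0.25,[0,0,0],0],[-0.25,[0,0,0],0]])

```text
clock: 11.42
position: [478.3, -177.5, 57.2]
ee_rot: [0.999, 0.054, 0.001, 0.0]
contact_force: [0.0, 0.2, 0.2]
gripper_width: 32.0
```

```bash
python3 go.py 477.2 -177.4 28.6 0.107; python3 look.py 4;python3 go.py 477.2 -177.4 28.6 0.107; python3 pt.py 4 477.6 -177.1 64.5 0.1075 23
```

```text
pos [ 478.3 -177.5   57.2] yaw 0.1073 tilt [ 0.0014 -0.0001] F [0.  0.2 0.2] M [-0.01 -0.    0.01] w 32.02 t 11.425
d tool mm [-1.1 -0.2 28.6] units [-0.0037 -0.0007  0.0952] turn 0.0001
pos [ 477.9 -177.4   56.8] yaw 0.1073 tilt [ 0.0004 -0.    ] F [-0.6  0.4 -1.3] M [0.02 0.   0.03] w 32.48 t 11.825
d tool mm [-0.7 -0.1 28.2] units [-0.0022 -0.0004  0.0939] turn 0.0001
```

View pics/pt_4.png

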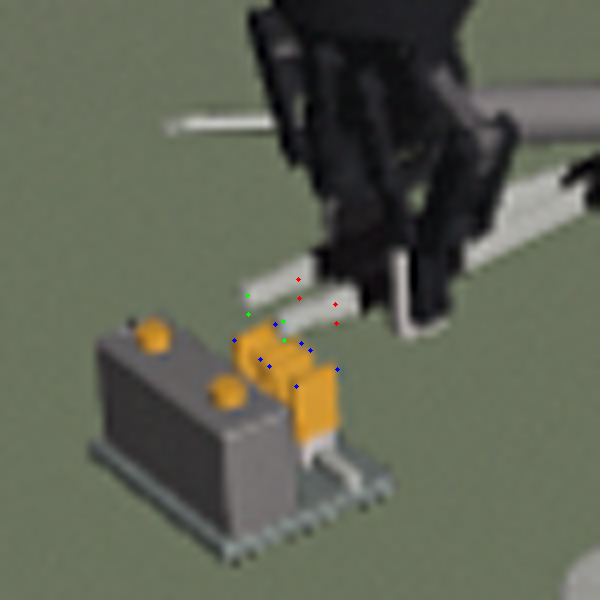

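View pics/top_4.png

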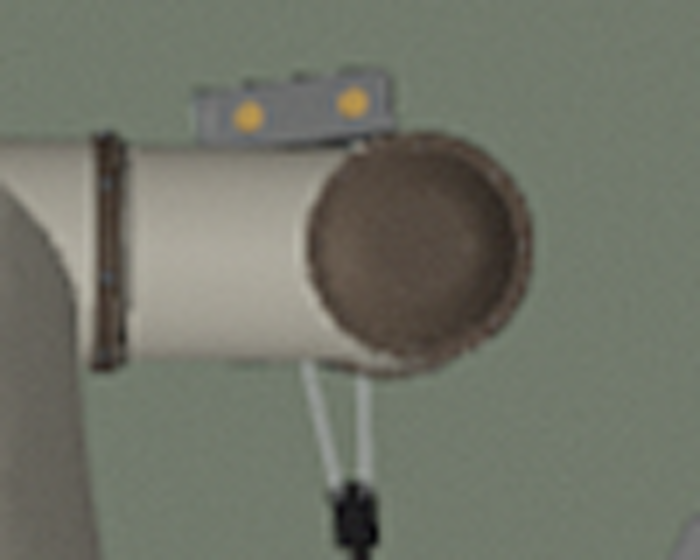

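```bash
python3 - <<'E'
from h import *
g=np.array([477.9,-177.4,64.5]);yaw=.1075
ex=np.array([np.cos(yaw),np.sin(yaw),0]);ey=np.array([-ex[1],ex[0],0])
out=[]
for n,(x0,y0) in {'scene':(290,110),'top':(345,205)}.items():
    im=np.load(f'{n}_4.npy')[:,:,::-1].astype(np.uint8)
    S=cv2.resize(im[y0:y0+50,x0:x0+50],None,fx=8,fy=8,interpolation=cv2.INTER_CUBIC)
    for L in([-129,0,6],[-129,0,-6],[-96,12,6],[-96,-12,6],[-96,0,6]):
        P=g+L[0]*ex+L[1]*ey+[0,0,L[2]]
        a=((proj(n,P)-[x0,y0]+.5)*8).astype(int);cv2.circle(S,tuple(map(int,a)),2,(0,255,0),-1)
    out.append(S)
cv2.imwrite('pics/tail4.png',np.hstack(out))
E
```

```text
(no output)
```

View pics/tail4.png

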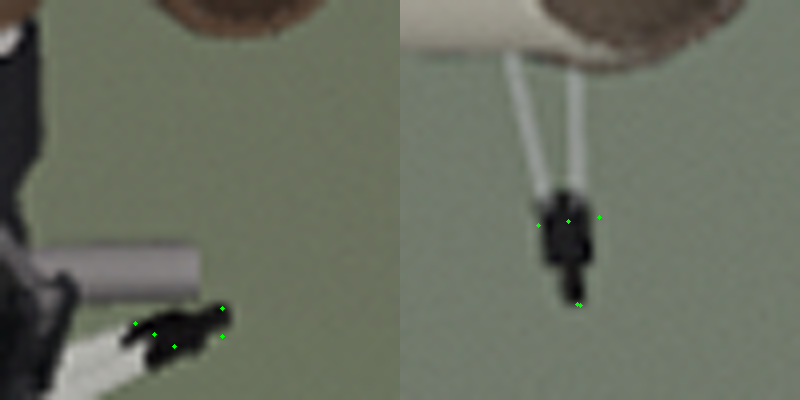

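>>> drive_tool(increments=[[-0.25,[-0.002,-0.002,0],-0.005],[-0.25,[0,0,0.012],0],[-0.25,[0,0,0.012],0],[-0.25,[0,0,0.012],0],[-0.25,[0,0,0.01],0],[-0.25,[0,0,0.007],0],[-0.25,[0,0,0.007],0],[-0.25,[0,0,0],0],[-0.25,[0,0,0],0]])

```text
clock: 12.95
position: [477.2, -176.9, 38.7]
ee_rot: [0.998, 0.059, 0.0, 0.0]
contact_force: [-1.4, -0.7, -0.2]
gripper_width: 32.1
```

```bash
python3 look.py 5;python3 go.py 477.2 -177.4 27.5 0.117; python3 pt.py 5 477.4 -177.1 45.5 0.1075 23
```

```text
pos [ 477.2 -176.9   38.7] yaw 0.1171 tilt [ 0.0001 -0.    ] F [ 0.  -0.7 -1.2] M [-0.02 -0.07 -0.04] w 32.96 t 13.35
d tool mm [-0.   0.5 11.2] units [-0.      0.0016  0.0372] turn 0.0001
```

View pics/pt_5.png

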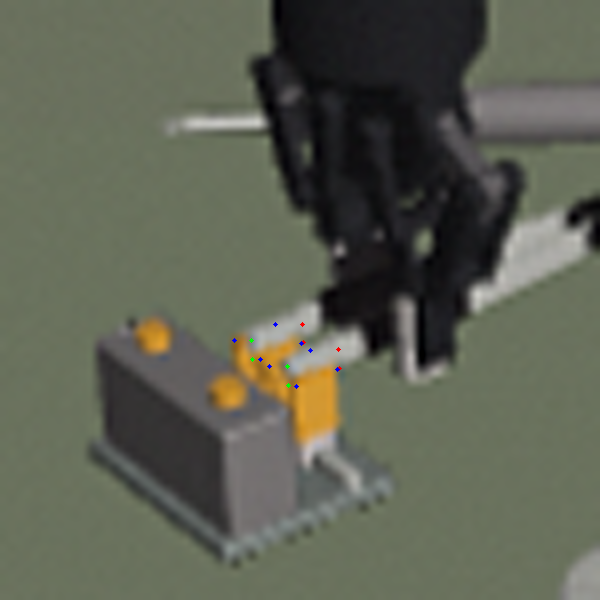

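>>> drive_tool(increments=[[-0.26,[0,0,0],0],[-0.26,[0,0,0.006],0],[-0.26,[0,0,0.008],0],[-0.26,[0,0,0.008],0],[-0.26,[0,0,0.008],0],[-0.26,[0,0,0.006],0],[-0.26,[0,0,0],0],[-0.26,[0,0,0],0],[-0.26,[0,0,0],0]])

```text
clock: 14.48
position: [477.2, -176.9, 27.9]
ee_rot: [0.998, 0.059, 0.0, 0.0]
contact_force: [0.8, 0.0, -1.1]
gripper_width: 32.3
```

```bash
python3 look.py 6;python3 go.py 477.2 -177.4 27.5 0.117; python3 pt.py 6 477.4 -177.1 36 0.117 23
```

```text
pos [ 477.1 -176.9   27.9] yaw 0.1172 tilt [ 0.0001 -0.    ] F [-0.9 -0.2 -0.8] M [-0.01 -0.   -0.03] w 31.89 t 14.875
d tool mm [0.  0.5 0.4] units [0.     0.0017 0.0012] turn 0.0001
```

View pics/pt_6.png

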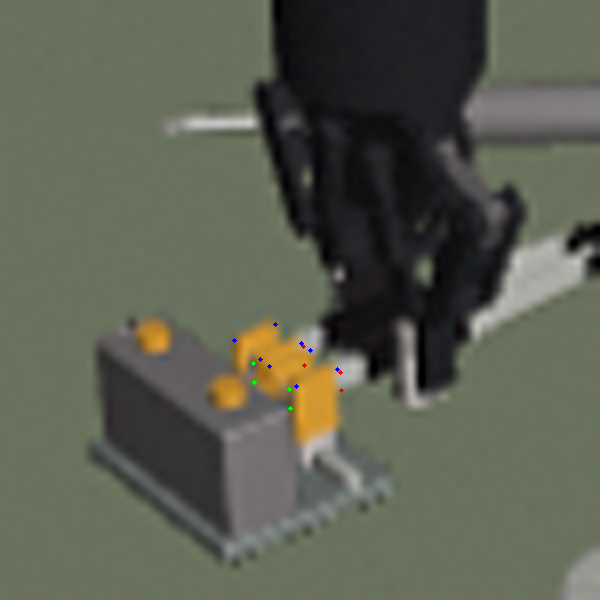

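View pics/top_6.png

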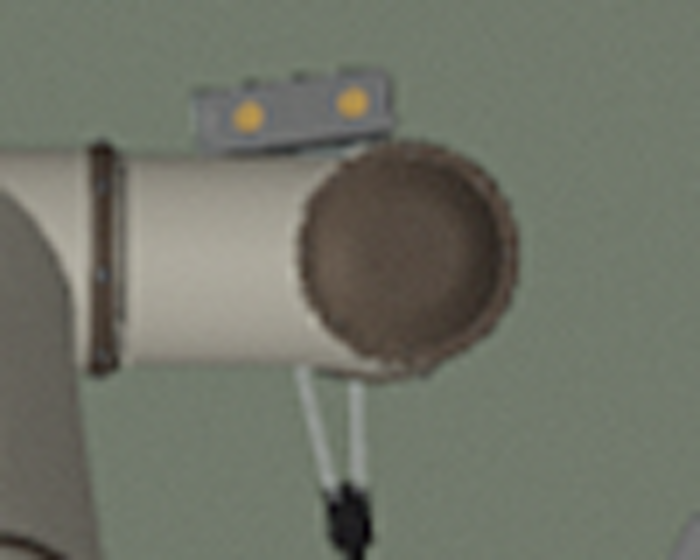

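```bash
python3 - <<'E'
from h import *
im=np.load('scene_6.npy')[:,:,::-1].astype(np.uint8);im5=np.load('scene_5.npy')[:,:,::-1].astype(np.uint8)
f=lambda i:cv2.resize(i[165:190,260:285],None,fx=16,fy=16,interpolation=cv2.INTER_CUBIC)
cv2.imwrite('pics/z6.png',np.hstack([f(im5),f(im)]))
for z in(36,38,40,42,44,46): 
    yaw=.117;g=np.array([477.3,-176.9,z])
    ex=np.array([np.cos(yaw),np.sin(yaw),0]);ey=np.array([-ex[1],ex[0],0])
    print(z,[((proj('scene',g+l*ex+13.5*ey)-[260,165]+.5)*16).round() for l in(26,34,39)])
E
```

```text
36 [array([318., 189.]), array([283., 203.]), array([260., 213.])]
38 [array([318., 179.]), array([282., 194.]), array([260., 203.])]
40 [array([317., 170.]), array([282., 185.]), array([259., 194.])]
42 [array([317., 161.]), array([281., 175.]), array([259., 185.])]
44 [array([316., 151.]), array([281., 166.]), array([258., 175.])]
46 [array([316., 142.]), array([280., 157.]), array([257., 166.])]
```

View pics/z6.png

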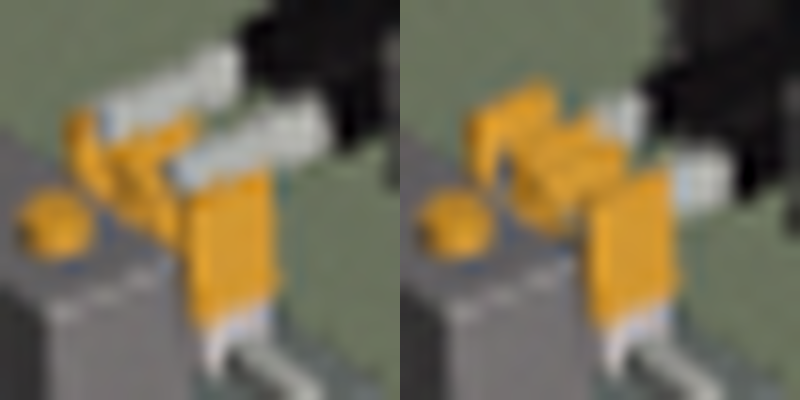

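>>> drive_tool(increments=[[-0.26,[0,0,0.003],0],[-0.26,[0,0,0],0],[-0.26,[0,0,0],0],[-0.26,[0,0,0],0],[-0.26,[0,0,0],0]])

```text
clock: 15.5
position: [477.2, -176.9, 26.9]
ee_rot: [0.998, 0.059, 0.0, 0.0]
contact_force: [-0.7, 0.1, -1.4]
gripper_width: 31.7
```

```bash
python3 look.py 7;python3 go.py 477.2 -177.4 27 0.117; python3 - <<'E'
from h import *
f=lambda i:cv2.resize(i[160:190,250:285],None,fx=16,fy=16,interpolation=cv2.INTER_CUBIC)
cv2.imwrite('pics/z7.png',f(np.load('scene_7.npy')[:,:,::-1].astype(np.uint8)))
# channel shift check: brass wall outside vs first picture
a=np.load('s.npy');b=np.load('scene_7.npy')
for r in(a,b):
    w=np.clip(r[176:186,270:279,0]-r[176:186,270:279,2]-20,0,None);m=cv2.moments(w);print(m['m10']/m['m00'],m['m01']/m['m00'])
E
```

```text
pos [ 477.1 -176.9   26.9] yaw 0.1172 tilt [ 0. -0.] F [ 0.1  0.4 -2. ] M [0.04 0.03 0.02] w 32.13 t 15.9
d tool mm [ 0.   0.5 -0.1] units [ 0.      0.0017 -0.0003] turn 0.0001
3.380979178390546 3.5434018007878447
3.509867699729552 3.5937431474307435
```

View pics/z7.png

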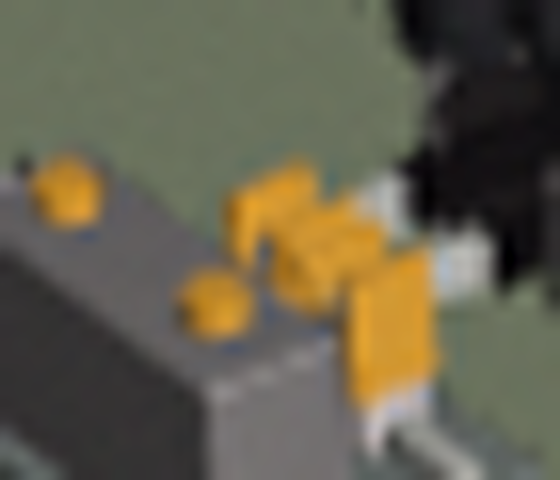

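The view shows the tips hidden below the rims at scene (262,177), with the leaves leaving both channels. The channels are unmoved and the wrist force stays at or below about 2 N, which is noise level. Handing in.

```bash
python3 -c "
from bench import *
print(job_done())"
```

```text
the job is handed in; nothing more can be done
None
```

I lifted the black and steel tweezers off their rest by the grip plates and squeezed them to about 32 mm over the plates, which puts the tips about 23 mm apart. The channels measured about 22.9 mm apart in the top view. I then turned the tweezers to the block's heading and lowered the tips into the grey block's channels. The job was handed in at about 16 s, with the grip and pose held.

**Last checks that agreed:**
- The tool was level, with a tilt of about 0.
- The wrist force read about 2 N or less, close to the noise level.
- The tips were hidden below the rims in the scene view, at an estimated centre height of 35–37 mm.
- The left channel's wall sat within 0.13 px of its place in the first picture. I did not measure the right channel separately.

**Limits and disagreements:**
- The arm hid the tips from the top camera, so sideways centring rests on the scene view of the tips entering the channels. It showed an offset of about 1 mm, against 3.5 mm of clearance on each side.
- The tip height from the camera came out about 1 mm higher than from the arm's position, so I lowered the tips a further 1 mm.

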